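# Knock a jammed vial out of the block

### The arm

A 6-joint arm with a two-finger parallel gripper is mounted at the origin on a cart in front of the work surface, level with it; the furniture and walls round the work are solid. World frame = base frame: x ahead of the robot, y to its left, z up, the work surface at z = 0. Lengths are in m, angles in degrees, forces in N, time in s.
With the tool pointing down it reaches from about 0.275 to 0.725 m from the base axis. Payload 15.9 kg.
Tool frame: the origin (TCP) lies between the finger pads; the fingertips stand env.tcp_to_tips ahead of it and the grasp point (between the pads) lies 6 mm ahead of it (env.tcp_to_tips is the distance from the TCP to the fingertips, in m); z points along the fingers, y is the line along which they close (so a half turn about z gives the same grasp; the last joint's range is limited). The gripper opens to 85 mm and grips with 20 to 120 N. Pads are 22 mm wide; open, the fingers measure 114 mm over their backs; the gripper's body (76 mm by 85 mm) begins 54 mm behind the grasp point. The pads swing forward as they close: fully open they stand 13 mm farther back than shut.
Start: joints at [75.86, 12.198, -1.971, 75.831, 0, 90], TCP at [0.122, 0.485, 0.256] pointing down, gripper open.
Joint ranges: [-170.91, 170.91], [-42.67, 98.43], [-65.05, 77.54], [-120.47, 116.71], [-90, 82.35], [-180, 180]. Speed limits (degrees/s): [108.29, 108.29, 136.94, 147.25, 180, 180].

### API

Orientations are given as [roll, pitch, yaw] about the fixed x, y, z axes, in that order (R = Rz(yaw) Ry(pitch) Rx(roll)).
In Python, from station import monitor, cams, workorder, finder, env gives the robot as it stands.
- The arm moves only by the tool step_arm, never from a script. Its argument "motion" is one flat list of numbers, 7 for each row, row after row: the finger opening in mm, from 0 to 85.4, then the shift along the tool's x, y, z in mm, then the turn, a rotation vector about the tool's x, y, z in rad. A call has exactly 5 rows; each row is the pose to reach, as a shift and turn from the pose commanded when the call began, along the tool's axes at that moment; what a row does not reach only later rows make up. A row lasts 1/8 s, in which the tool goes at most 62.5 mm and 10.7 degrees, less where a joint would pass 70% of its speed; a pose out of reach is approached as far as the arm can. A call with a gripper value outside its range is refused whole. The fingers move at their own pace and stop on an object; "force" is the grip in N (left out, the last holds). Time passes only in rows, so rows that repeat a pose let the fingers close, or fill a call up. It gives the time, the measured TCP pose, the force, the opening and the grip force at its end, in the units of the state.
- monitor.read_state(): the state, without advancing time (a new reading comes with each control period).
- cams.camera(name): name is "scene" or "top"; returns the picture (480x640x3 uint8, red, green, blue); there is no depth.
- cams.camera_params(name): a dict with "vertical_fov" (degrees; the focal length in pixels is half the picture's height over the tangent of half this angle, whatever the lens; pixels are square), "cx", "cy" (the principal point, pixels), "R" (3x3) and "t" (3): a world point X has camera coordinates R X + t. Camera axes: x right, y down, z forward; pixel columns grow to the right and rows downward; lengths in m; the calibration is good to about 2 mm. A picture is of the moment at which its call begins. camera_params takes no time and is no camera call.
- workorder.sign_off(): hands the job in; it is judged then, once.
Trained networks look in the newest picture that a camera, given by its name, has taken for a name from the list of things; names that differ only in an ending like _2 or _b are one class to them, and where a whole thing is asked for, a point or a joint stands for the part that bears it (a point fixed in the world has none). Each returns a list of dicts, best first, with "p" (0 to 1); they miss things now and then, are a little off and sometimes report something else, mostly with a low value. They report only what shows in the picture. A call takes as long as a camera call.
- finder.recognise(camera, label): "box" ([left, top, right, bottom] as shares, 0 to 1, of the picture: columns of its width, rows of its height, round what is visible of it).
- finder.trace(camera, label): "pixels" (480x640 bool, what is visible of it) and "box" ([left, top, right, bottom] as shares, 0 to 1, of the picture: columns of its width, rows of its height, round what is visible of it).
The state is a dict: "time_s": time; "joints": joint angles; "joint_vel": joint speeds; "tau": joint torques, N m; "tcp_pos": TCP position; "eef_rot": TCP orientation; "force": force on the tool from outside, world axes, zero at the start; "torque": the same for the moment, N m; "gripper_width": opening from 0.0 (shut) to 1.0 (fully open); "grasp_force": force on a finger pad.
Only numpy, scipy, OpenCV 4.12 (cv2) and the standard library are available. Lean on these libraries where they do the work, as an engineer would, in place of code of your own. Each camera call takes 0.05 s, during which the arm holds its last target. There are 200 camera calls.

### The job

A sample vial is jammed below the rim of the metal block. Unlock the knockout by pulling out its leaning spring knob and turning it to park in its rest notch, lift the knockout by its leaning handle to the top of its travel so that its rod pushes the vial out, and stand the vial upright on the floor of the steel tray with the two others without knocking them over. Then put the knockout all the way back down, leaving the knob parked.

Things in the scene. Friction and masses are not known exactly. Their poses are not given: they have to be found in the camera images.
- stand: fixed stand with an aluminium block 140 (x) x 150 (y) x 64 mm, its underside 75 mm and top 139 mm up, on a base plate 200 x 172 x 10 mm. Origin on the worktop under the well's axis; x to the block's back, y left, z up. Block front at x = -70 mm. In front of it lean the spring knob (y = -55 mm) and the knockout handle (y = +55 mm), both with axes along (-0.574, 0, 0.819): 35 degrees from vertical
- well_mouth (a point): centre of the mouth of the only well, in the block's top (139 mm up). The well is 27 mm wide, its floor 59 mm below the mouth, with a 13 mm hole through which the 10 mm knockout rod comes up; two sprung pads low in the well grip the vial
- knob_grip (a point): centre of the plunger's round black knurled knob, diameter 26 mm, 20 mm high. This frame's z axis is the knob's axis, leaning 35 degrees, and points outward, the way to pull. Below the knob is its slotted steel barrel, 21 mm across. Approach along the axis
- lock_pull (a joint): plunger pulled out along its axis, m: 0 locked (nose over a lug of the knockout, which cannot rise), 0.026 end of travel. The spring pulls back with 3 N at 0, 8 N at 0.026. Below 0.020 it cannot be turned (about 0.15 rad play); to turn it into the rest notch it must be out 0.0225 or more; let go in the rest notch it settles at 0.020
- lock_turn (a joint): angle of the knob about its outward axis, rad: 0 as found; turns only counterclockwise, looking at the knob from outside (positive about the outward axis), to a stop at 1.55. The rest notch is at 1.40 and draws the knob in from about 0.15 rad to either side
- handle_grip (a point): point on the axis of the knockout's handle, at the middle of its black round grip (diameter 16 mm, 40 mm long), which leans 35 degrees as told under the stand and ends in a 24 mm flange 20 mm beyond this point. Rises and sinks with the knockout
- knockout (a joint): height of the knockout above its lowest place, m, 0 to 0.040. It slides vertically with rod, handle and the bars under the block. About 7 N moves it up empty, some 15 N with the jammed vial, 3 N down; it stays where it is left. At 0.040 the vial stands 35 mm out of the block, its lower end still in the well
- vial: the jammed sample vial with black screw cap, diameter 25 mm, 56 mm tall, 30 g; origin at the centre of its underside, z up its axis. At first it stands on the well's floor, 80 mm up, its cap 3 mm below the mouth, so that it cannot be gripped
- tray: fixed shallow steel tray on the worktop, left or right of the stand, 190 (x) x 115 (y) mm outside, 16 mm high, walls and floor 2.5 mm thick; origin at the centre of its underside, its x the long way. The half toward -x is free
- mate_a: a sample vial like the jammed one that stands in the tray in its +x half, x about +60 mm, y about +25 mm; origin at the centre of its underside
- mate_b: another such vial in the tray, x about +60 mm, y about -25 mm

How it is judged (in metres and radians):
On the way, in this order (a step that is already met when the one before it is completed fails the run):
1. the knob is parked in its rest notch (value of joint lock_pull between 0.0175 and 0.0213 m and value of joint lock_turn above 1.15 rad), for 0.2 s.
2. the knockout is raised and has pushed the vial out of the block (value of joint knockout above 0.03 m and z of vial in the frame of stand above 0.107 m and horizontal distance between vial and well_mouth below 0.008 m), for 0.2 s.
3. the vial stands upright in the tray (z of vial in the frame of tray below 0.006 m and angle between vial's own z axis and vertical below 0.12 rad and x of vial in the frame of tray between -0.09 and 0.09 m and y of vial in the frame of tray between -0.052 and 0.052 m), for 0.2 s.
At the end, for the whole second after the job is handed in: The jammed vial stands upright (within 7 degrees) and at rest on the floor of the tray, both other vials still stand upright in it, the knockout is back down (within 4 mm of its lowest place), and the knob is still parked in its rest notch (all of step 1 and all of step 3 and value of joint knockout below 0.004 m and z of vial in the frame of tray above -0.002 m and linear speed of vial below 0.02 m/s and angle between each of mate_a, mate_b's own z axis and vertical below 0.12 rad and z of each of mate_a, mate_b in the frame of tray below 0.006 m); the robot touches nothing.
It fails at once if one of the other vials is knocked over (angle between any of mate_a, mate_b's own z axis and vertical above 0.6 rad).
It fails at once if the jammed vial is tipped over (angle between vial's own z axis and vertical above 0.8 rad).
It also fails if it takes over 64 s, if anything falls off the work surface, if the arm or the gripper's body presses on something with over 40 N, if the wrist force passes 120 N, or if a joint passes its speed limit or range.

## Working session

There is one attempt and no reset: what is moved stays moved. The work goes in short steps, Python scripts to look and compute and a tool call to move; the robot and the scene stay as the last step left them, time stands still between calls to the robot, and variables do not carry over. Pictures are saved under pics/ and viewed, at most 10 in all, crops included, and the job is handed in when it is done.

Besides the shell and the picture viewer there is one more tool, called as name(argument=value, ...), one argument or row to a line, values as JSON. step_arm: Moves the arm, as the interface text tells. Its arguments: {"type":"object","properties":{"motion":{"type":"array","items":{"type":"number"}},"force":{"type":"number"}},"required":["motion"]}

```bash
ls; mkdir -p pics
cat > h.py <<'E'
import numpy as np, cv2
from station import monitor, cams, workorder, finder, env
def K(n):
    p=cams.camera_params(n); f=240/np.tan(np.radians(p["vertical_fov"])/2)
    return f,p["cx"],p["cy"],np.array(p["R"]),np.array(p["t"])
def proj(n,X):
    f,cx,cy,R,t=K(n); c=np.atleast_2d(X)@R.T+t
    return np.c_[f*c[:,0]/c[:,2]+cx, f*c[:,1]/c[:,2]+cy]
def atz(n,uv,z):
    f,cx,cy,R,t=K(n); uv=np.atleast_2d(uv).astype(float)
    d=np.c_[(uv[:,0]-cx)/f,(uv[:,1]-cy)/f,np.ones(len(uv))]@R; o=-R.T@t
    return o+d*((z-o[2])/d[:,2])[:,None]
E
python3 - <<'E'
from h import *
print(env.tcp_to_tips, monitor.read_state())
for n in("scene","top"):
    im=cams.camera(n); cv2.imwrite(f"pics/{n}0.png",im[:,:,::-1]); p=cams.camera_params(n); print(n,p, -np.array(p["R"]).T@p["t"])
    for l in("stand","knob_grip","handle_grip","vial","tray","mate_a"):
        for d in finder.recognise(n,l)[:4]:
            b=np.array(d["box"])*[640,480,640,480]; print(l,round(d["p"],2),b.round(1))
E
```

```text
pics
0.025 {'time_s': 0.0, 'joints': array([ 7.58597492e+01,  1.22236000e+01, -2.00929769e+00,  7.58304635e+01,
       -6.67068233e-04,  9.00023865e+01]), 'joint_vel': array([-0.02418501,  0.01347903,  0.07881365, -0.00962129,  0.0569789 ,
        0.08149769]), 'tau': array([ 2.23163697e-03, -6.86152267e+01,  4.87120700e+01,  1.74381584e-02,
        3.80073197e-05,  2.32529396e-05]), 'tcp_pos': array([0.1220746 , 0.48454453, 0.25581931]), 'eef_rot': array([-1.79936639e+02,  6.69706942e-04,  1.65857363e+02]), 'force': array([ 0.26681384, -0.27276862, -0.87520714]), 'torque': array([0.02993027, 0.01314478, 0.02810462]), 'grasp_force': 0.0, 'gripper_width': 1.000276048120298}
scene {'vertical_fov': 46.765369521760874, 'cx': 316.2033565577994, 'cy': 242.98022799881937, 'R': array([[ 0.54613591, -0.83748557, -0.0188015 ],
       [-0.40193098, -0.24228066, -0.88303543],
       [ 0.73497419,  0.48981426, -0.46892956]]), 't': array([-0.31555995,  0.35474736,  0.60796044])} [-0.13191265 -0.47611617  0.59241212]
stand 0.71 [282.6 209.6 416.7 338. ]
knob_grip 0.79 [335.5 279.5 355.6 301. ]
hand
[... 179 characters left out ...]
.2 231. ]
top {'vertical_fov': 53.63438953367341, 'cx': 321.25507701596183, 'cy': 239.49738136388385, 'R': array([[ 0.02203742, -0.99966292,  0.01372616],
       [-0.98910442, -0.02379946, -0.14527917],
       [ 0.14555688, -0.01037503, -0.98929548]]), 't': array([-0.02393021,  0.58992166,  0.94129019])} [ 4.47010222e-01 -1.16411897e-04  1.01724593e+00]
stand 0.79 [291.9 157.9 379.2 275.6]
stand 0.7 [327.1 191.  341.  204.5]
knob_grip 0.49 [352.9 254.5 365.6 276.9]
knob_grip 0.17 [356.5 250.7 370.6 275.1]
handle_grip 0.64 [297.5 236.9 361.5 274.5]
vial 0.66 [327.7 189.9 338.2 206.3]
tray 0.8 [155.5 233.7 228.3 330.5]
mate_a 0.63 [172.8 246.6 193.1 260.9]
mate_a 0.58 [201.  247.8 217.7 266. ]
```

Run:
```python
import cv2,numpy as np
a=cv2.imread("pics/scene0.png")[190:350,170:430]; b=cv2.imread("pics/top0.png")[140:350,140:400]
cv2.imwrite("pics/s0c.png",cv2.resize(a,None,fx=3,fy=3,interpolation=cv2.INTER_CUBIC))
cv2.imwrite("pics/t0c.png",cv2.resize(b,None,fx=2.85,fy=2.85,interpolation=cv2.INTER_CUBIC))
```

```text
(no output)
```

View pics/s0c.png

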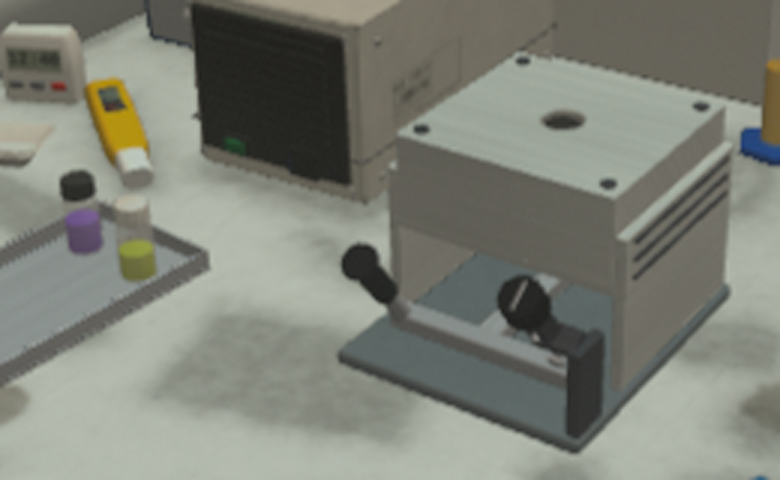

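View pics/t0c.png

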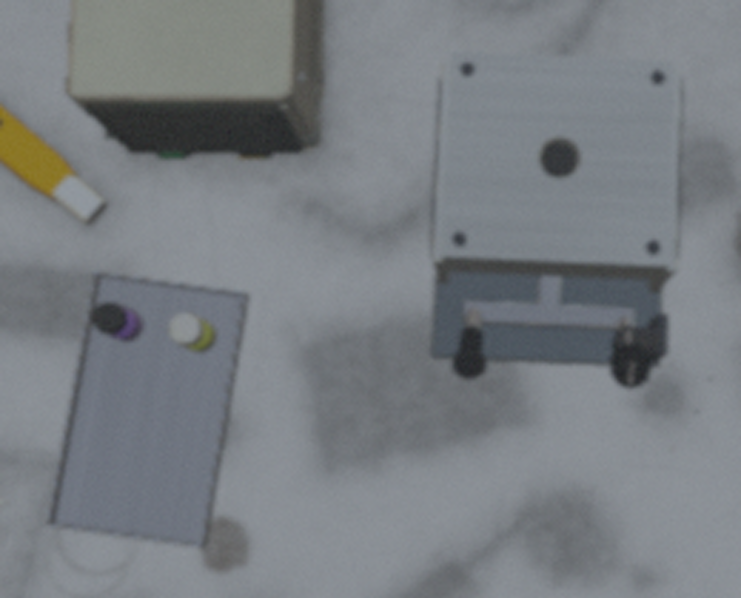

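The scene crop shows the block, with the well at scene px (357,230), the handle's flange at (290,277) and the knob's slotted face at (345,291). The top crop shows the well at (336,195), and the tray with its two mates in the far half. The near half of the tray is free. Next I'll fit the stand pose.

```bash
cat > fit.py <<'E'
from h import *
from scipy.optimize import least_squares
S=lambda a:np.array(a)/3+[170,190]-.33; T=lambda a:np.array(a)/2.85+140-.33
# block top corners: front-left(-x,+y), back-left, back-right, front-right, well
P=np.array([[-70,75,139],[70,75,139],[70,-75,139],[-70,-75,139],[0,0,139]])/1e3
s=S([[398,132],[524,54],[726,105],[615,196],[563,120]]); t=T([[435,262],[443,57],[684,63],[676,264],[559,157]])
B=np.array([[-1,1],[-1,-1],[1,-1]])  # base corners in scene not used
def W(p,X):
    c,q=np.cos(p[2]),np.sin(p[2]); X=np.atleast_2d(X)
    return np.c_[c*X[:,0]-q*X[:,1]+p[0], q*X[:,0]+c*X[:,1]+p[1], X[:,2]]
f=lambda p:np.r_[(proj("scene",W(p,P))-s).ravel(),(proj("top",W(p,P))-t).ravel()]
r=least_squares(f,[.5,0,0],loss="soft_l1"); p=r.x
if __name__=="__main__":
    print("stand",p[:2],np.degrees(p[2])); print(f(p).reshape(-1,2).round(1))
    for n,w in(("scene",s),("top",t)): print(n,"well alone",atz(n,w[4],.139), "corners mean",atz(n,w[:4],.139).mean(0))
    # knob face centre and handle flange centre: point (x,z) in the stand's y=-/+55 plane
    for nm,y,a,b in(("knobface",-.055,S([[523,302]]),T([[630,371]])),("flange",.055,S([[360,262]]),T([[469,364]]))):
        g=lambda q:np.r_[(proj("scene",W(p,[q[0],y,q[1]]))-a).ravel(),(proj("top",W(p,[q[0],y,q[1]]))-b).ravel()]
        q=least_squares(g,[-.12,.08]); print(nm,q.x,g(q.x).round(1))
    # predict image of base corners, in crop coords
    bc=W(p,np.array([[-.1,.086,.01],[-.1,-.086,.01]])); print(bc)
    print((proj("scene",bc)-[170,190])*3,(proj("top",bc)-140)*2.85)
    for z in(.0025,.016):
        c=atz("top",T([[97,274],[248,294],[205,546],[51,523]]),z); print("tray",z,c.round(4),c.mean(0),np.linalg.norm(np.diff(c,axis=0),axis=1))
E
python3 fit.py
```

```text
stand [ 0.66166649 -0.03758283] -0.8675494785350387
[[-1.   0.6]
 [-2.1 -0.7]
 [-0.1 -0.2]
 [ 0.4  1. ]
 [-0.1 -0.3]
 [ 3.7 -1.5]
 [ 4.1 -1.5]
 [-2.3 -0.5]
 [-1.   0.9]
 [ 1.3  0.5]]
scene well alone [[ 0.66062427 -0.03843804  0.139     ]] corners mean [ 0.66275381 -0.03848975  0.139     ]
top well alone [[ 0.66264965 -0.03504129  0.139     ]] corners mean [ 0.66036726 -0.03552685  0.139     ]
knobface [-0.13610457  0.10023769] [-0.2  0.2  1.6 -0.1]
flange [-0.13538195  0.08974201] [ 0.2 -0.1  1.4  0.2]
[[ 0.56298008  0.04992141  0.01      ]
 [ 0.56037583 -0.12205887  0.01      ]]
[[358.51914657 330.88575794]
 [599.8685413  420.84400844]] [[434.69555555 324.22666569]
 [664.09335904 333.06730988]]
tray 0.0025 [[0.5967 0.3071 0.0025]
 [0.5842 0.1926 0.0025]
 [0.3966 0.2146 0.0025]
 [0.4108 0.3284 0.0025]] [0.49707045 0.26067035 0.0025    ] [0.11522907 0.18884236 0.11470538]
tray 0.016 [[0.5947 0.303  0.016 ]
 [0.5823 0.19   0.016 ]
 [0.3973 0.2117 0.016 ]
 [0.4113 0.324  0.016 ]] [0.49640446 0.25720089 0.016     ] [0.11369609 0.18633004 0.11317936]
```

```bash
cat >> h.py <<'E'
from scipy.spatial.transform import Rotation as Ro
def R_lean(phi,yaw=0,lean=35):   # tool z along inward axis, tool y up in the vertical plane, turned phi deg CCW seen from outside
    l=np.radians(lean); z=np.array([np.sin(l),0,-np.cos(l)]); y=np.array([np.cos(l),0,np.sin(l)])
    return Ro.from_euler("z",yaw,degrees=True)*Ro.from_matrix(np.c_[np.cross(y,z),y,z])*Ro.from_rotvec([0,0,-np.radians(phi)])
def move(gp,R,back=0,frm=None):   # grasp point, orientation -> shift mm and rotvec from the present pose
    if frm is None:
        s=monitor.read_state(); frm=(s["tcp_pos"],Ro.from_euler("xyz",s["eef_rot"],degrees=True))
    p0,R0=frm; tcp=np.array(gp)-R.apply([0,0,.006+back])
    d=R0.inv().apply(tcp-p0)*1e3; rv=(R0.inv()*R).as_rotvec()
    print("tcp",tcp.round(4),"shift",d.round(1),"rot",rv.round(3),"|",round(np.linalg.norm(d)),round(np.degrees(np.linalg.norm(rv)),1)); return tcp,R
E
python3 - <<'E'
from fit import *
def tri(a,b):
    g=lambda q:np.r_[(proj("scene",q)-a).ravel(),(proj("top",q)-b).ravel()]
    r=least_squares(g,[.53,-.03,.1]); return r.x,g(r.x).round(2)
for nm,a,b in(("knobface",[[523,302]],[[630,371]]),("flange",[[360,262]],[[469,364]]),("well",[[563,120]],[[559,157]]),("posttop",[[585,340]],[[655,327]])): print(nm,*tri(S(a),T(b)))
for n in("scene","top"):
    cams.camera(n)
    for l in("knob_grip","handle_grip","mate_a"):
        for d in finder.trace(n,l)[:2]:
            v,u=np.nonzero(d["pixels"]); print(n,l,round(d["p"],2),u.mean().round(1),v.mean().round(1),len(u),u.min(),u.max(),v.min(),v.max())
print(S([[523,302],[360,262]]),T([[630,371],[469,364]]))
k=np.array([.5305,-.0905,.092])
f=move(k,R_lean(-40),back=-.0)
move(k,R_lean(-40),back=.08)
E
```

```text
knobface [ 0.52547694 -0.08896218  0.09941996] [-0.75  0.11  0.74 -0.51]
flange [0.52819173 0.02159033 0.08831663] [-0.4   0.04  0.36 -0.27]
well [ 0.66368505 -0.03584666  0.13686197] [-0.43  0.08  0.38 -0.25]
posttop [ 0.56008234 -0.10961425  0.0619912 ] [-0.5   0.08  0.51 -0.34]
scene knob_grip 0.71 344.6 290.6 266 336 353 282 300
scene handle_grip 0.59 322.3 296.5 1004 284 358 271 318
scene mate_a 0.84 214.8 269.3 316 209 221 255 283
scene mate_a 0.52 197.1 259.9 269 191 203 247 273
top knob_grip 0.7 360.9 267.6 151 355 367 260 274
top handle_grip 0.67 326.0 252.2 681 300 362 237 272
top mate_a 0.62 181.4 252.4 198 173 190 246 259
top mate_a 0.57 207.7 256.2 173 200 216 250 263
[[344.00333333 290.33666667]
 [289.67       277.00333333]] [[360.72263158 269.8454386 ]
 [304.23140351 267.38929825]]
tcp [ 0.5271 -0.0905  0.0969] shift [-533.2 -459.   159.4] rot [-0.69  -0.223  1.949] | 721 119.2
tcp [ 0.4812 -0.0905  0.1624] shift [-488.7 -470.2   93.9] rot [-0.69  -0.223  1.949] | 685 119.2
```

```bash
cat >> h.py <<'E'
def plan(wps,start=None):   # wps: (grasp point, R, back, opening, calls); prints each call's rows
    if start is None:
        s=monitor.read_state(); start=(s["tcp_pos"],Ro.from_euler("xyz",s["eef_rot"],degrees=True))
    p,R=start
    for gp,R1,back,op,n in wps:
        tcp=np.array(gp)-R1.apply([0,0,.006+back])
        for k in range(n):
            f=1/(n-k); d=R.inv().apply(tcp-p)*1e3*f; rv=(R.inv()*R1).as_rotvec()*f
            row5=np.r_[d.round(0 if n>1 and k<n-1 else 1),rv.round(3)]
            print("call op",op,[list(map(float,np.r_[row5[:3]*j/5,row5[3:]*j/5].round(3))) for j in (1,2,3,4,5)])
            p=p+R.apply(row5[:3])/1e3; R=R*Ro.from_rotvec(row5[3:])
E
python3 - <<'E'
from h import *
plan([([.531,-.089,.092],R_lean(-40,-.9),.08,50,3)])
E
```

```text
call op 50 [[-32.6, -31.2, 6.2, -0.046, -0.015, 0.131], [-65.2, -62.4, 12.4, -0.092, -0.03, 0.262], [-97.8, -93.6, 18.6, -0.138, -0.046, 0.393], [-130.4, -124.8, 24.8, -0.184, -0.061, 0.524], [-163.0, -156.0, 31.0, -0.23, -0.076, 0.655]]
call op 50 [[-44.8, -6.0, 4.8, -0.046, -0.015, 0.131], [-89.6, -12.0, 9.6, -0.092, -0.03, 0.262], [-134.4, -18.0, 14.4, -0.138, -0.046, 0.392], [-179.2, -24.0, 19.2, -0.184, -0.061, 0.523], [-224.0, -30.0, 24.0, -0.23, -0.076, 0.654]]
call op 50 [[-39.34, 20.74, 10.06, -0.046, -0.015, 0.131], [-78.68, 41.48, 20.12, -0.092, -0.031, 0.262], [-118.02, 62.22, 30.18, -0.139, -0.046, 0.393], [-157.36, 82.96, 40.24, -0.185, -0.062, 0.524], [-196.7, 103.7, 50.3, -0.231, -0.077, 0.655]]
```

step_arm(
  motion=[50,-33,-31,6,-0.046,-0.015,0.131,50,-65,-62,12,-0.092,-0.03,0.262,50,-98,-94,19,-0.138,-0.046,0.393,50,-130,-125,25,-0.184,-0.061,0.524,50,-163,-156,31,-0.23,-0.076,0.655],
  force=60,
)

```text
time_s: 1.72
tcp_pos: [0.2426, 0.2925, 0.2252]
eef_rot: [166.2, -0.2, 127.9]
force: [0.0, -0.2, 0.4]
gripper_width: 0.584
grasp_force: 0.0
```

step_arm(
  motion=[50,-45,-6,5,-0.046,-0.015,0.131,50,-90,-12,10,-0.092,-0.03,0.262,50,-134,-18,14,-0.138,-0.046,0.392,50,-179,-24,19,-0.184,-0.061,0.523,50,-224,-30,24,-0.23,-0.076,0.654],
)

```text
time_s: 2.35
tcp_pos: [0.3626, 0.1018, 0.1946]
eef_rot: [155.5, -8.6, 91.1]
force: [0.1, 1.3, -0.8]
gripper_width: 0.586
grasp_force: 0.0
```

step_arm(
  motion=[50,-39,21,10,-0.046,-0.015,0.131,50,-79,41,20,-0.092,-0.031,0.262,50,-118,62,30,-0.139,-0.046,0.393,50,-157,83,40,-0.185,-0.062,0.524,50,-197,104,50,-0.231,-0.077,0.655],
)

```text
time_s: 2.98
tcp_pos: [0.4824, -0.0902, 0.1628]
eef_rot: [151.7, -21.7, 54.3]
force: [1.6, 1.3, -0.6]
gripper_width: 0.584
grasp_force: 0.0
```

Run:
```python
from h import *
s=monitor.read_state(); print(s["joints"].round(1))
R=Ro.from_euler("xyz",s["eef_rot"],degrees=True)
im=cams.camera("scene")[:,:,::-1].copy(); t=cams.camera("top")[:,:,::-1].copy()
X=s["tcp_pos"]+R.apply([[0,0,a] for a in(0.025,.086)])
for n,i in(("scene",im),("top",t)):
    print(n,proj(n,X).round(1))
a=cv2.resize(im[230:350,270:430],None,fx=3.3,fy=3.3,interpolation=2); b=cv2.resize(t[200:320,290:410],None,fx=3.3,fy=3.3,interpolation=2)
cv2.imwrite("pics/k1.png",np.hstack([a,b])[:,:800])
plan([([.531,-.089,.092],R_lean(-40,-.9),.004,45,1)])
```

```text
[-15.4 -11.1 -51.5  15.3   8.2 118.3]
scene [[334.8 276. ]
 [346.4 292.6]]
top [[364.4 283. ]
 [362.3 266.4]]
call op 45 [[0.38, -0.52, 15.02, 0.0, 0.0, -0.001], [0.76, -1.04, 30.04, 0.001, 0.001, -0.002], [1.14, -1.56, 45.06, 0.001, 0.001, -0.004], [1.52, -2.08, 60.08, 0.002, 0.002, -0.005], [1.9, -2.6, 75.1, 0.002, 0.002, -0.006]]
```

View pics/k1.png

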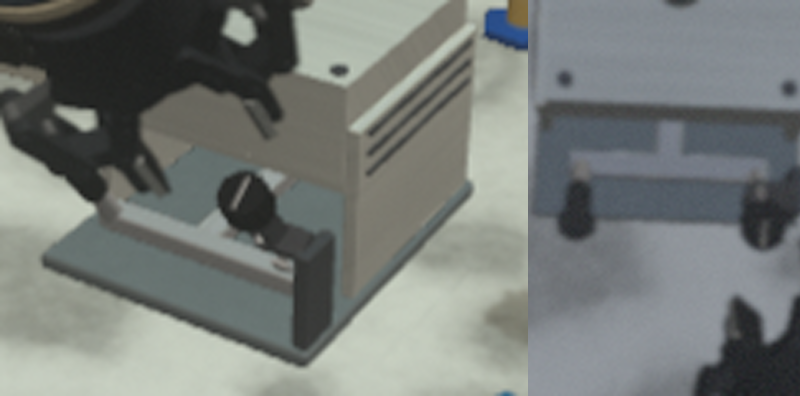

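The scene view shows the two fingertips at about (317,288) and (353,269). Their midpoint matches the projected tool axis, which runs to the knob at (344,291), so I'm going in.

step_arm(
  motion=[50,0,-0.5,15,0,0,0,50,1,-1,30,0,0,0,50,1,-1.5,45,0,0,0,50,1.5,-2,60,0,0,0,50,2,-2.5,74,0,0,0],
)

```text
time_s: 3.7
tcp_pos: [0.5239, -0.0856, 0.1015]
eef_rot: [151.8, -21.6, 54.7]
force: [0.9, 0.6, 0.2]
gripper_width: 0.582
grasp_force: 0.0
```

step_arm(
  motion=[20,0,0,0,0,0,0,20,0,0,0,0,0,0,20,0,0,0,0,0,0,20,0,0,0,0,0,0,20,0,0,0,0,0,0],
  force=60,
)

```text
time_s: 4.32
tcp_pos: [0.5243, -0.0866, 0.1031]
eef_rot: [151.6, -21.6, 54.6]
force: [4.6, -5.1, -2.1]
gripper_width: 0.291
grasp_force: 58.9
```

step_arm(
  motion=[20,0,0,-6,0,0,0,20,0,0,-12,0,0,0,20,0,0,-18,0,0,0,20,0,0,-25,0,0,0,20,0,0,-25,0,0,0],
)

```text
time_s: 4.95
tcp_pos: [0.5097, -0.0863, 0.1238]
eef_rot: [151.6, -21.6, 54.6]
force: [8.5, -5.0, -5.3]
gripper_width: 0.282
grasp_force: 59.2
```

Run:
```python
from h import *
s=monitor.read_state(); a=R_lean(0,-.9).apply([0,0,-1]); d=s["tcp_pos"]-[.5243,-.0866,.1031]
print(s["tcp_pos"],"along",a@d, "perp",d-a*(a@d),"F along",a@s["force"],s["force"],s["grasp_force"])
```

```text
[ 0.50971865 -0.08634726  0.1237812 ] along 0.025305812194545634 perp [-6.83254989e-05  2.47520587e-05 -4.81083598e-05] F along -9.266807528807801 [ 8.51858847 -4.95935956 -5.29409422] 59.185019731521606
```

step_arm(
  motion=[20,0,0,0,0,0,-0.14,20,0,0,0,0,0,-0.28,20,0,0,0,0,0,-0.42,20,0,0,0,0,0,-0.56,20,0,0,0,0,0,-0.7],
)

```text
time_s: 5.58
tcp_pos: [0.5096, -0.0865, 0.1232]
eef_rot: [144.9, 0.3, 89.3]
force: [7.3, -5.7, -6.1]
gripper_width: 0.283
grasp_force: 59.3
```

step_arm(
  motion=[20,0,0,0,0,0,-0.14,20,0,0,0,0,0,-0.28,20,0,0,0,0,0,-0.42,20,0,0,0,0,0,-0.56,20,0,0,0,0,0,-0.72],
)

```text
time_s: 6.2
tcp_pos: [0.5094, -0.0869, 0.1231]
eef_rot: [152.4, 22.5, 125.1]
force: [5.5, -9.3, -6.3]
gripper_width: 0.284
grasp_force: 59.3
```

step_arm(
  motion=[20,0,0,0,0,0,0,20,0,0,2,0,0,0,20,0,0,4,0,0,0,20,0,0,5,0,0,0,20,0,0,5,0,0,0],
)

```text
time_s: 6.82
tcp_pos: [0.5123, -0.087, 0.119]
eef_rot: [152.3, 22.4, 124.8]
force: [4.7, -8.3, -5.5]
gripper_width: 0.28
grasp_force: 59.4
```

Run:
```python
from h import *
s=monitor.read_state(); a=R_lean(0,-.9).apply([0,0,-1]); d=s["tcp_pos"]-[.5243,-.0866,.1031]
R=Ro.from_euler("xyz",s["eef_rot"],degrees=True)
print((R_lean(-40,-.9).inv()*R).as_rotvec(),"along",a@d, "perp",d-a*(a@d),"F along",a@s["force"],s["force"],s["torque"])
```

```text
[-8.59660943e-04 -3.49752280e-03 -1.41987613e+00] along 0.019870839776162285 perp [-0.00056321 -0.00054505 -0.00038832] F along -7.233298683356197 [ 4.66272911 -8.2622616  -5.47488043] [-1.76270177  0.65537459 -1.24846303]
```

step_arm(
  motion=[50,0,0,0,0,0,0,50,0,0,0,0,0,0,50,0,0,0,0,0,0,50,0,0,-20,0,0,0,50,0,0,-50,0,0,0],
)

```text
time_s: 7.45
tcp_pos: [0.4829, -0.0852, 0.1588]
eef_rot: [152.3, 22.2, 124.9]
force: [-0.3, 0.1, -0.2]
gripper_width: 0.585
grasp_force: 0.0
```

step_arm(
  motion=[50,0,0,-20,0,0,0.1,50,0,0,-40,0,0,0.25,50,0,0,-45,0,0,0.4,50,0,0,-50,0,0,0.55,50,0,0,-50,0,0,0.72],
)

```text
time_s: 8.07
tcp_pos: [0.4549, -0.0849, 0.2005]
eef_rot: [145.0, -0.1, 88.9]
force: [-0.3, 0.3, -0.7]
gripper_width: 0.586
grasp_force: 0.0
```

Run:
```python
from h import *
im=cams.camera("scene")[:,:,::-1].copy(); 
cv2.imwrite("pics/k2.png",cv2.resize(im[250:340,270:390],None,fx=5,fy=5,interpolation=2))
h=np.array([.5282+.0115,.0216,.0893-.0164]); print(h)
plan([(h,R_lean(0,-.9),.08,40,1),(h,R_lean(0,-.9),.001,40,1)])
```

```text
[0.5397 0.0216 0.0729]
call op 40 [[21.56, -1.28, 13.2, 0.0, 0.0, -0.003], [43.12, -2.56, 26.4, 0.0, 0.0, -0.005], [64.68, -3.84, 39.6, 0.001, 0.0, -0.008], [86.24, -5.12, 52.8, 0.001, 0.0, -0.01], [107.8, -6.4, 66.0, 0.001, 0.0, -0.013]]
call op 40 [[0.0, 0.0, 15.8, -0.0, 0.0, 0.0], [0.0, 0.0, 31.6, -0.0, 0.0, 0.0], [0.0, 0.0, 47.4, -0.0, 0.0, 0.0], [0.0, 0.0, 63.2, -0.0, 0.0, 0.0], [0.0, 0.0, 79.0, -0.0, 0.0, 0.0]]
```

View pics/k2.png

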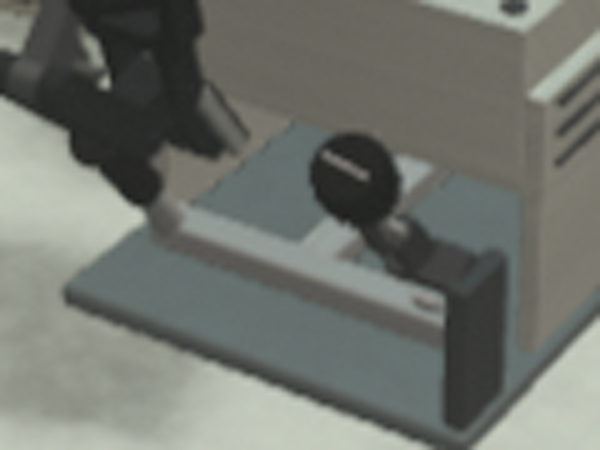

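The knob's slot line has turned by about 80° and the knob stands out from its barrel, so it is parked. Next is the handle, whose flange was measured at scene px (290,277).

step_arm(
  motion=[42,22,-1,13,0,0,0,42,43,-2.5,26,0,0,-0.005,42,65,-4,40,0,0,-0.01,42,86,-5,53,0,0,-0.01,42,108,-6.5,66,0,0,-0.013],
)

```text
time_s: 8.75
tcp_pos: [0.4892, 0.0233, 0.1418]
eef_rot: [145.0, 0.6, 89.9]
force: [1.1, -0.9, 0.3]
gripper_width: 0.49
grasp_force: 0.0
```

step_arm(
  motion=[42,0,0,12,0,0,0,42,0,0,30,0,0,0,42,0,0,48,0,0,0,42,0,0,64,0,0,0,42,0,0,79,0,0,0],
)

```text
time_s: 9.38
tcp_pos: [0.5346, 0.0218, 0.0769]
eef_rot: [145.0, 0.6, 89.9]
force: [0.3, -0.1, -0.3]
gripper_width: 0.491
grasp_force: 0.0
```

step_arm(
  motion=[42,0,0,0,0,0,0,8,0,0,0,0,0,0,8,0,0,0,0,0,0,8,0,0,0,0,0,0,8,0,0,0,0,0,0],
  force=70,
)

```text
time_s: 10.0
tcp_pos: [0.5356, 0.0218, 0.079]
eef_rot: [144.8, 0.5, 89.8]
force: [2.7, 0.7, 7.5]
gripper_width: 0.229
grasp_force: 67.9
```

Run:
```python
from h import *
s=monitor.read_state(); print(s["gripper_width"],s["grasp_force"],s["force"],s["torque"])
im=cams.camera("scene")[:,:,::-1].copy()
cv2.imwrite("pics/h1.png",cv2.resize(im[230:330,250:350],None,fx=5.9,fy=5.9,interpolation=2))
```

```text
0.2292015906800192 67.93446287512779 [2.70933275 0.68465959 7.45696028] [-0.02070912 -0.65315322  0.01397667]
```

View pics/h1.png

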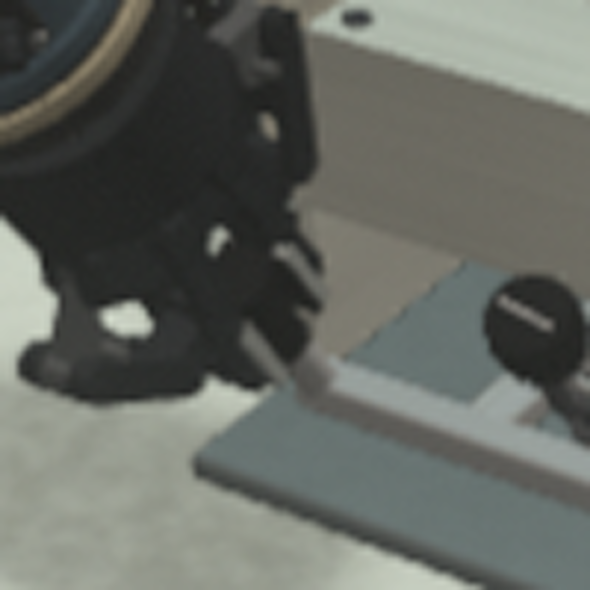

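The lower fingertip sits on the grey collar at the handle's foot, at crop (295,385). I'll open, back out 7 mm and regrip.

step_arm(
  motion=[42,0,0,0,0,0,0,42,0,0,0,0,0,0,42,0,0,-4,0,0,0,42,0,0,-7,0,0,0,42,0,0,-7,0,0,0],
)

```text
time_s: 10.68
tcp_pos: [0.5304, 0.0218, 0.0835]
eef_rot: [145.0, 0.5, 89.8]
force: [0.5, 0.6, 0.9]
gripper_width: 0.493
grasp_force: 0.0
```

step_arm(
  motion=[8,0,0,0,0,0,0,8,0,0,0,0,0,0,8,0,0,0,0,0,0,8,0,0,0,0,0,0,8,0,0,0,0,0,0],
  force=70,
)

```text
time_s: 11.3
tcp_pos: [0.5317, 0.0218, 0.0845]
eef_rot: [144.8, 0.5, 89.8]
force: [-2.6, -0.1, 11.8]
gripper_width: 0.243
grasp_force: 67.8
```

step_arm(
  motion=[42,0,0,0,0,0,0,42,0,0,0,0,0,0,42,0,0,2,0,0,0,42,0,0,3.5,0,0,0,42,0,0,3.5,0,0,0],
)

```text
time_s: 11.92
tcp_pos: [0.5323, 0.0217, 0.0801]
eef_rot: [145.0, 0.5, 89.8]
force: [-0.4, 0.2, 0.8]
gripper_width: 0.491
grasp_force: 0.0
```

step_arm(
  motion=[8,0,0,0,0,0,0,8,0,0,0,0,0,0,8,0,0,0,0,0,0,8,0,0,0,0,0,0,8,0,0,0,0,0,0],
  force=70,
)

```text
time_s: 12.55
tcp_pos: [0.5337, 0.0218, 0.0816]
eef_rot: [144.8, 0.5, 89.8]
force: [0.8, -0.0, 7.7]
gripper_width: 0.243
grasp_force: 68.0
```

step_arm(
  motion=[8,0,4,-6,0,0,0,8,0,9,-13,0,0,0,8,0,14,-20,0,0,0,8,0,19,-27,0,0,0,8,0,23.5,-33.5,0,0,0],
  force=90,
)

```text
time_s: 13.18
tcp_pos: [0.5335, 0.0218, 0.1223]
eef_rot: [144.9, 0.5, 89.7]
force: [25.2, -6.5, -23.7]
gripper_width: 0.235
grasp_force: 88.8
```

Run:
```python
from h import *
s=monitor.read_state(); print(s["tcp_pos"]-[.5337,.0218,.0816],s["force"],s["gripper_width"],s["grasp_force"])
im=cams.camera("scene")[:,:,::-1].copy()
for d in finder.trace("scene","vial")[:3]:
    v,u=np.nonzero(d["pixels"]); print(d["p"],u.min(),u.max(),v.min(),v.max())
cv2.imwrite("pics/l1.png",cv2.resize(im[190:310,250:410],None,fx=4.5,fy=4.5,interpolation=2))
```

```text
[-1.89907974e-04 -2.29089084e-05  4.06846279e-02] [ 25.20784703  -6.46588899 -23.65934746] 0.23502982447029616 88.8076114654541
0.71 351 364 209 232
0.65 190 204 246 274
```

View pics/l1.png

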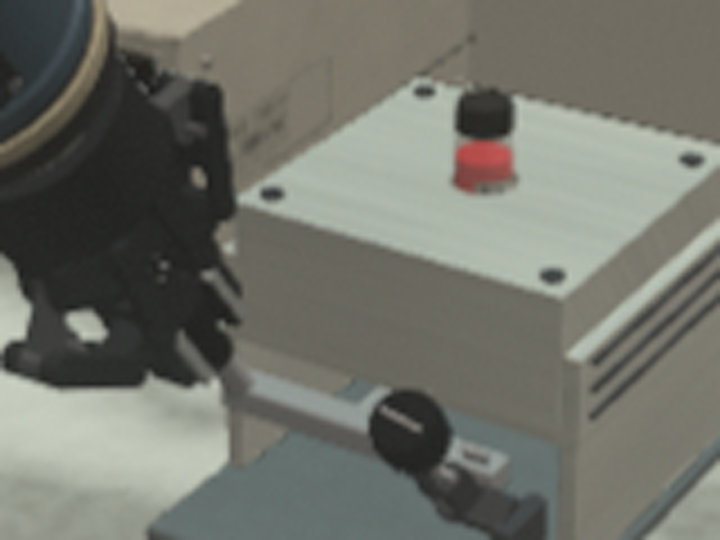

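The vial stands about 35 mm out of the block, cap at scene px (358,213). I'll release the handle and retreat along its axis.

step_arm(
  motion=[42,0,0,0,0,0,0,42,0,0,0,0,0,0,42,0,0,0,0,0,0,42,0,0,-25,0,0,0,42,0,0,-70,0,0,0],
  force=60,
)

```text
time_s: 13.9
tcp_pos: [0.4912, 0.0227, 0.1779]
eef_rot: [145.2, 0.5, 89.8]
force: [0.6, -0.7, 0.7]
gripper_width: 0.492
grasp_force: 0.0
```

Run:
```python
from h import *
from scipy.optimize import least_squares
ob={}
for n in("scene","top"):
    im=cams.camera(n)
    for d in finder.trace(n,"vial")[:3]:
        v,u=np.nonzero(d["pixels"]); print(n,round(d["p"],2),u.min(),u.max(),v.min(),v.max(),u.mean(),v.mean())
    cv2.imwrite(f"pics/{n}2.png",im[:,:,::-1])
    # predicted box of a vial standing at the stand's well
    th=np.linspace(0,2*np.pi,40)
    for c in([.6616,-.0367],[.6606,-.0384],[.6626,-.035]):
        X=np.array([[c[0]+.0125*np.cos(a),c[1]+.0125*np.sin(a),z] for a in th for z in(.139,.174)])
        q=proj(n,X); print(" pred",c,q.min(0).round(1),q.max(0).round(1))
V=[.6616,-.0367,.165]; R=R_lean(0,-.9,0)
plan([(V,R,.09,50,2),(V,R,0,50,1)])
```

```text
scene 0.5 350 364 208 232 357.2676923076923 220.67384615384614
scene 0.4 283 414 209 339 351.8281315723059 272.4292925044166
 pred [0.6616, -0.0367] [349.9 208.9] [364.1 232.3]
 pred [0.6606, -0.0384] [350.4 209.3] [364.6 232.8]
 pred [0.6626, -0.035] [349.4 208.5] [363.5 231.9]
top 0.49 330 343 185 202 336.5857142857143 193.46190476190475
 pred [0.6616, -0.0367] [330.1 184.1] [344.4 201.8]
 pred [0.6606, -0.0384] [331.  184.7] [345.3 202.3]
 pred [0.6626, -0.035] [329.2 183.5] [343.5 201.2]
call op 50 [[-6.0, 18.6, 3.2, 0.061, 0.0, 0.001], [-12.0, 37.2, 6.4, 0.123, 0.001, 0.003], [-18.0, 55.8, 9.6, 0.184, 0.001, 0.004], [-24.0, 74.4, 12.8, 0.246, 0.002, 0.006], [-30.0, 93.0, 16.0, 0.307, 0.002, 0.007]]
call op 50 [[-5.8, 18.48, -2.72, 0.061, 0.001, 0.001], [-11.6, 36.96, -5.44, 0.122, 0.001, 0.003], [-17.4, 55.44, -8.16, 0.184, 0.002, 0.004], [-23.2, 73.92, -10.88, 0.245, 0.002, 0.006], [-29.0, 92.4, -13.6, 0.306, 0.003, 0.007]]
call op 50 [[-0.0, 0.0, 18.0, 0.0, -0.0, 0.0], [-0.0, 0.0, 36.0, 0.0, -0.0, 0.0], [-0.0, 0.0, 54.0, 0.0, -0.0, 0.0], [-0.0, 0.0, 72.0, 0.0, -0.0, 0.0], [-0.0, 0.0, 90.0, 0.0, -0.0, 0.0]]
```

step_arm(
  motion=[50,-6,18.5,3,0.061,0,0,50,-12,37,6,0.123,0,0.003,50,-18,56,10,0.184,0,0.004,50,-24,74,13,0.246,0,0.006,50,-30,93,16,0.307,0.002,0.007],
)

```text
time_s: 14.72
tcp_pos: [0.5781, -0.0075, 0.2174]
eef_rot: [162.8, 0.2, 89.5]
force: [0.1, 0.4, 0.7]
gripper_width: 0.581
grasp_force: 0.0
```

step_arm(
  motion=[50,-6,18.5,-3,0.061,0,0,50,-11.5,37,-5.5,0.122,0,0.003,50,-17.5,55.5,-8,0.184,0.002,0.004,50,-23,74,-11,0.245,0.002,0.006,50,-29,92.5,-13.5,0.306,0.003,0.007],
)

```text
time_s: 15.35
tcp_pos: [0.6623, -0.0371, 0.2578]
eef_rot: [-179.7, -0.0, 89.1]
force: [0.9, -0.1, 0.6]
gripper_width: 0.585
grasp_force: 0.0
```

step_arm(
  motion=[50,0,0,0,0,0,0,50,0,0,10,0,0,0,50,0,0,20,0,0,0,50,0,0,30,0,0,0,50,0,0,40,0,0,0],
)

```text
time_s: 15.98
tcp_pos: [0.6609, -0.0367, 0.2193]
eef_rot: [-179.9, -0.0, 89.1]
force: [0.1, -0.9, 0.8]
gripper_width: 0.586
grasp_force: 0.0
```

Run:
```python
from h import *
print(monitor.read_state()["joints"].round(1))
plan([([.6616,-.0367,.165],R_lean(0,-.9,0),0,50,1)])
```

```text
[-3.2 32.9 23.1 80.3  0.  87.7]
call op 50 [[0.0, 0.14, 9.66, -0.0, -0.0, 0.0], [0.0, 0.28, 19.32, -0.001, -0.0, 0.0], [0.0, 0.42, 28.98, -0.001, -0.0, 0.0], [0.0, 0.56, 38.64, -0.002, -0.0, 0.0], [0.0, 0.7, 48.3, -0.002, -0.0, 0.0]]
```

step_arm(
  motion=[50,0,0,10,0,0,0,50,0,0.5,20,0,0,0,50,0,0.5,30,0,0,0,50,0,0.5,40,0,0,0,50,0,0.5,48,0,0,0],
)

```text
time_s: 16.6
tcp_pos: [0.6617, -0.0368, 0.171]
eef_rot: [-179.9, -0.0, 89.1]
force: [-0.6, 0.9, -0.3]
gripper_width: 0.585
grasp_force: 0.0
```

step_arm(
  motion=[50,0,0,0,0,0,0,18,0,0,0,0,0,0,18,0,0,0,0,0,0,18,0,0,0,0,0,0,18,0,0,0,0,0,0],
  force=40,
)

```text
time_s: 17.23
tcp_pos: [0.662, -0.0368, 0.1721]
eef_rot: [-179.9, -0.0, 89.1]
force: [1.2, -0.7, 2.9]
gripper_width: 0.277
grasp_force: 39.4
```

Run:
```python
from h import *
from scipy.optimize import least_squares
s=monitor.read_state(); print(s["tcp_pos"],s["force"],s["gripper_width"]*85.4,s["grasp_force"])
# tray: fit rim rectangle; top-crop corner clicks (outer rim, z=.016) and scene back-right corner
T=lambda a:np.array(a)/2.85+140-.33
o=T([[97,274],[248,294],[205,546],[51,523]]); L=np.array([[95,57.5],[95,-57.5],[-95,-57.5],[-95,57.5]])/1e3
def W(p,l,z): c,q=np.cos(p[2]),np.sin(p[2]); return np.c_[c*l[:,0]-q*l[:,1]+p[0],q*l[:,0]+c*l[:,1]+p[1],np.full(len(l),z)]
for z in(.0,.016):
    f=lambda p:(proj("top",W(p,L,z))-o).ravel(); r=least_squares(f,[.5,.26,.1]); print(z,r.x,f(r.x).round(1))
p=r.x; print("scene corner +x-y predicted crop",(proj("scene",W(p,L[1:2],.016))-[170,190])*3,"seen ~ (208,255)")
print("mates predicted top",proj("top",W(p,np.array([[.06,.025],[.06,-.025]]),.05)), "scene",proj("scene",W(p,np.array([[.06,.025],[.06,-.025]]),.028)))
print("place",W(p,np.array([[-.045,0.]]),.0025))
```

```text
[ 0.6619901  -0.03684454  0.17208919] [ 1.24522115 -0.66171225  2.94714114] 23.68193012334591 39.44890022277832
0.0 [ 0.49723527  0.26130773 -0.1154636 ] [ 0.2 -0.5 -0.1 -0.2 -0.   0.1 -0.1  0.6]
0.016 [ 0.49653579  0.25718934 -0.11518692] [-0.1 -1.3  0.5 -0.9  0.3  0.9 -0.7  1.2]
scene corner +x-y predicted crop [[208.43420154 247.86168216]] seen ~ (208,255)
mates predicted top [[181.34137818 250.84327692]
 [205.53469348 254.20757155]] scene [[198.80645878 261.80622351]
 [214.99053909 269.45002216]]
place [[0.45183399 0.26236129 0.0025    ]]
```

step_arm(
  motion=[18,0,0,-8,0,0,0,18,0,0,-18,0,0,0,18,0,0,-28,0,0,0,18,0,0,-40,0,0,0,18,0,0,-48,0,0,0],
)

```text
time_s: 17.85
tcp_pos: [0.6621, -0.0368, 0.2208]
eef_rot: [-179.9, -0.0, 89.1]
force: [0.5, -0.2, -0.6]
gripper_width: 0.276
grasp_force: 39.5
```

Run:
```python
from h import *
s=monitor.read_state(); print(s["tcp_pos"],s["force"],s["grasp_force"])
R=R_lean(0,-.9,0)
plan([([.452,.263,.209],R,0,18,3),([.452,.263,.061],R,0,18,2),([.452,.263,.0525],R,0,18,1)])
```

```text
[ 0.66205452 -0.03681991  0.22081245] [ 0.50530175 -0.15519119 -0.63707967] 39.52929675579071
call op 18 [[19.8, -14.4, 0.4, -0.0, -0.0, 0.0], [39.6, -28.8, 0.8, -0.0, -0.0, 0.0], [59.4, -43.2, 1.2, -0.0, -0.0, 0.0], [79.2, -57.6, 1.6, -0.0, -0.0, 0.0], [99.0, -72.0, 2.0, -0.0, -0.0, 0.0]]
call op 18 [[19.8, -14.2, 0.4, -0.0, -0.0, 0.0], [39.6, -28.4, 0.8, -0.0, -0.0, 0.0], [59.4, -42.6, 1.2, -0.001, -0.0, 0.0], [79.2, -56.8, 1.6, -0.001, -0.0, 0.0], [99.0, -71.0, 2.0, -0.001, -0.0, 0.0]]
call op 18 [[19.7, -14.34, 0.42, -0.0, -0.0, 0.0], [39.4, -28.68, 0.84, -0.0, -0.0, 0.0], [59.1, -43.02, 1.26, -0.0, -0.0, 0.0], [78.8, -57.36, 1.68, -0.0, -0.0, 0.0], [98.5, -71.7, 2.1, -0.0, -0.0, 0.0]]
call op 18 [[-0.0, 0.0, 14.8, -0.0, -0.0, 0.0], [-0.0, 0.0, 29.6, -0.0, -0.0, 0.0], [-0.0, 0.0, 44.4, -0.0, -0.0, 0.0], [-0.0, 0.0, 59.2, -0.0, -0.0, 0.0], [-0.0, 0.0, 74.0, -0.0, -0.0, 0.0]]
call op 18 [[-0.0, 0.0, 14.8, -0.0, -0.0, 0.0], [-0.0, 0.0, 29.6, -0.0, -0.0, 0.0], [-0.0, 0.0, 44.4, -0.0, -0.0, 0.0], [-0.0, 0.0, 59.2, -0.0, -0.0, 0.0], [-0.0, 0.0, 74.0, -0.0, -0.0, 0.0]]
call op 18 [[-0.0, 0.0, 1.7, -0.0, -0.0, 0.0], [-0.0, 0.0, 3.4, -0.0, -0.0, 0.0], [-0.0, 0.0, 5.1, -0.0, -0.0, 0.0], [-0.0, 0.0, 6.8, -0.0, -0.0, 0.0], [-0.0, 0.0, 8.5, -0.0, -0.0, 0.0]]
```

step_arm(
  motion=[18,20,-14,0,0,0,0,18,50,-36,0,0,0,0,18,90,-65,0,0,0,0,18,130,-94,0,0,0,0,18,160,-116,0,0,0,0],
)

```text
time_s: 18.48
tcp_pos: [0.5472, 0.1264, 0.2204]
eef_rot: [-179.9, -0.0, 89.1]
force: [0.5, 1.0, -0.2]
gripper_width: 0.278
grasp_force: 39.5
```

step_arm(
  motion=[18,40,-29,1,0,0,0,18,80,-58,2,0,0,0,18,112,-81,4,0,0,0,18,130,-94,5,0,0,0,18,136.5,-99,6,0,0,0],
)

```text
time_s: 19.1
tcp_pos: [0.451, 0.2639, 0.2145]
eef_rot: [-179.9, -0.0, 89.2]
force: [0.3, -0.2, -0.0]
gripper_width: 0.277
grasp_force: 39.5
```

step_arm(
  motion=[18,0,0,15,0,0,0,18,0,0,40,0,0,0,18,0,0,70,0,0,0,18,0,0,100,0,0,0,18,0,0,120,0,0,0],
)

```text
time_s: 19.73
tcp_pos: [0.4511, 0.2615, 0.0919]
eef_rot: [-179.8, 0.1, 89.0]
force: [-0.0, -0.1, -0.0]
gripper_width: 0.282
grasp_force: 39.5
```

Run:
```python
from h import *
s=monitor.read_state(); print(s["tcp_pos"],s["eef_rot"],s["force"],s["grasp_force"],s["joints"].round(1))
plan([([.452,.263,.051],R_lean(0,-.9,0),0,18,1)])
im=cams.camera("scene")[:,:,::-1]
cv2.imwrite("pics/p1.png",cv2.resize(im[200:340,90:260],None,fx=4,fy=4,interpolation=2))
```

```text
[0.45111036 0.26151669 0.09190911] [-1.79795520e+02  6.12685781e-02  8.90292052e+01] [-0.00542457 -0.07023072 -0.01472574] 39.53823745250702 [ 3.01e+01  2.00e+01 -1.61e+01  5.41e+01  1.00e-01  1.21e+02]
call op 18 [[0.3, 0.2, 6.98, -0.001, 0.0, -0.0], [0.6, 0.4, 13.96, -0.002, 0.0, -0.0], [0.9, 0.6, 20.94, -0.002, 0.001, -0.001], [1.2, 0.8, 27.92, -0.003, 0.001, -0.001], [1.5, 1.0, 34.9, -0.004, 0.001, -0.001]]
```

View pics/p1.png

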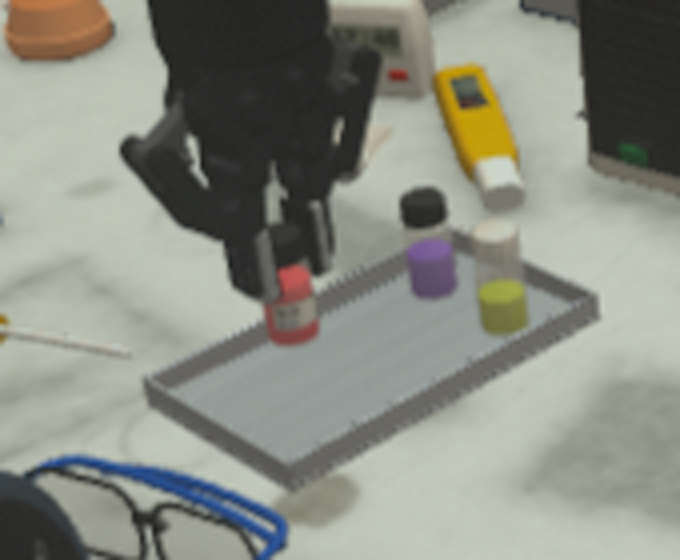

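The red vial hangs upright over the free half of the tray, at scene px (163,278), and both mates are standing. Lowering it now.

step_arm(
  motion=[18,0,0,8,0,0,0,18,0,0,17,0,0,0,18,0,0,25,0,0,0,18,0,0,31,0,0,0,18,0,0,33,0,0,0],
)

```text
time_s: 20.4
tcp_pos: [0.4511, 0.263, 0.0609]
eef_rot: [-179.9, -0.0, 89.1]
force: [-0.1, 0.3, -0.4]
gripper_width: 0.279
grasp_force: 39.5
```

step_arm(
  motion=[18,0,0,0.5,0,0,0,18,0,0,1,0,0,0,18,0,0,1.5,0,0,0,18,0,0,2,0,0,0,18,0,0,2,0,0,0],
)

```text
time_s: 21.02
tcp_pos: [0.4512, 0.263, 0.0592]
eef_rot: [-179.9, -0.0, 89.1]
force: [-0.0, 0.1, -1.1]
gripper_width: 0.276
grasp_force: 39.5
```

step_arm(
  motion=[18,0,0,0.5,0,0,0,18,0,0,1,0,0,0,18,0,0,1.5,0,0,0,18,0,0,2,0,0,0,18,0,0,2,0,0,0],
)

```text
time_s: 21.65
tcp_pos: [0.4512, 0.263, 0.0572]
eef_rot: [-179.9, -0.0, 89.1]
force: [0.3, -0.1, -0.2]
gripper_width: 0.279
grasp_force: 39.5
```

step_arm(
  motion=[18,0,0,0.3,0,0,0,18,0,0,0.6,0,0,0,18,0,0,1,0,0,0,18,0,0,1,0,0,0,18,0,0,1,0,0,0],
)

```text
time_s: 22.28
tcp_pos: [0.4513, 0.2631, 0.0563]
eef_rot: [-179.9, -0.0, 89.1]
force: [-0.5, -0.3, 2.6]
gripper_width: 0.279
grasp_force: 39.9
```

Contact with the tray floor: 2.6 N at the expected height. Releasing.

step_arm(
  motion=[27,0,0,0,0,0,0,32,0,0,0,0,0,0,42,0,0,0,0,0,0,50,0,0,0,0,0,0,50,0,0,0,0,0,0],
)

```text
time_s: 22.9
tcp_pos: [0.4512, 0.263, 0.0562]
eef_rot: [-179.9, -0.0, 89.1]
force: [-0.0, 0.3, -0.6]
gripper_width: 0.585
grasp_force: 0.0
```

step_arm(
  motion=[50,0,0,-10,0,0,0,50,0,0,-30,0,0,0,50,0,0,-60,0,0,0,50,0,0,-90,0,0,0,50,0,0,-130,0,0,0],
)

```text
time_s: 23.52
tcp_pos: [0.4511, 0.2628, 0.1876]
eef_rot: [-179.9, 0.0, 89.1]
force: [0.1, -0.0, -0.1]
gripper_width: 0.584
grasp_force: 0.0
```

Run:
```python
from h import *
im=cams.camera("scene")[:,:,::-1]
cv2.imwrite("pics/p2.png",cv2.resize(im[210:350,110:370],None,fx=3,fy=3,interpolation=2))
R=R_lean(0,-.9)
# handle grasp that worked: tcp at rest before lift (.5337,.0218,.0816)-> raised +.040
tc=np.array([.5330,.0218,.0805+.0405]); g=tc+R.apply([0,0,.006])
plan([(g,R,.08,42,2),(g,R,0,42,1)])
```

```text
call op 42 [[-24.0, 3.8, 0.6, -0.061, -0.0, -0.0], [-48.0, 7.6, 1.2, -0.122, -0.001, -0.0], [-72.0, 11.4, 1.8, -0.182, -0.001, -0.0], [-96.0, 15.2, 2.4, -0.243, -0.002, -0.0], [-120.0, 19.0, 3.0, -0.304, -0.002, -0.0]]
call op 42 [[-24.14, 3.46, 1.72, -0.061, -0.0, -0.0], [-48.28, 6.92, 3.44, -0.122, -0.0, -0.0], [-72.42, 10.38, 5.16, -0.182, -0.001, -0.001], [-96.56, 13.84, 6.88, -0.243, -0.001, -0.001], [-120.7, 17.3, 8.6, -0.304, -0.001, -0.001]]
call op 42 [[0.0, 0.0, 16.0, 0.0, -0.0, 0.0], [0.0, 0.0, 32.0, 0.0, -0.0, 0.0], [0.0, 0.0, 48.0, 0.0, -0.0, 0.0], [0.0, 0.0, 64.0, 0.0, -0.0, 0.0], [0.0, 0.0, 80.0, 0.0, -0.0, 0.0]]
```

View pics/p2.png

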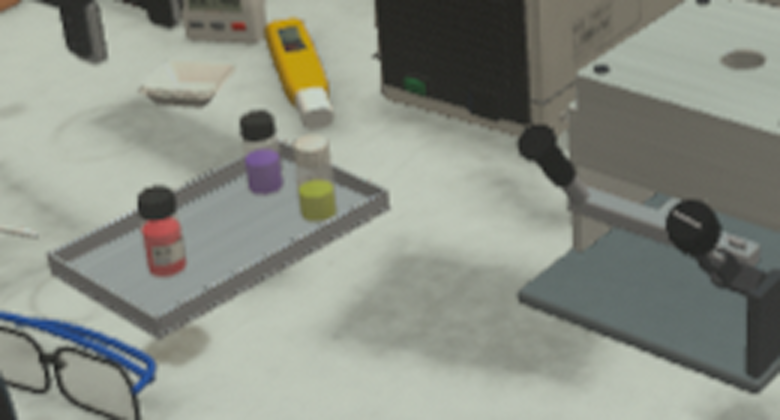

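The vial stands upright in the tray at scene px (163,288), and both mates are standing. The knockout is still raised with its handle at (290,261). Next I'll regrip the handle and lower it.

step_arm(
  motion=[42,-24,4,0.5,-0.061,0,0,42,-48,7.5,1,-0.122,0,0,42,-72,11.5,2,-0.182,0,0,42,-96,15,2.5,-0.243,-0.002,0,42,-120,19,3,-0.304,-0.002,0],
)

```text
time_s: 24.2
tcp_pos: [0.4687, 0.142, 0.1838]
eef_rot: [162.5, 0.1, 89.1]
force: [-0.4, 0.2, 0.7]
gripper_width: 0.494
grasp_force: 0.0
```

step_arm(
  motion=[42,-24,3.5,1.5,-0.061,0,0,42,-48,7,3.5,-0.122,0,0,42,-72.5,10.5,5,-0.182,0,0,42,-96.5,14,7,-0.243,0,0,42,-120.5,17.5,8.5,-0.304,0,0],
)

```text
time_s: 24.82
tcp_pos: [0.486, 0.0212, 0.1812]
eef_rot: [145.1, 0.1, 89.1]
force: [-0.2, 0.7, 1.0]
gripper_width: 0.487
grasp_force: 0.0
```

Run:
```python
from h import *
R=R_lean(0,-.9); tc=np.array([.5330,.0218,.0805+.0405]); plan([(tc+R.apply([0,0,.006]),R,0,42,1)])
```

```text
call op 42 [[0.28, 0.82, 15.26, -0.0, 0.0, 0.0], [0.56, 1.64, 30.52, -0.001, 0.001, 0.0], [0.84, 2.46, 45.78, -0.001, 0.001, 0.001], [1.12, 3.28, 61.04, -0.002, 0.002, 0.001], [1.4, 4.1, 76.3, -0.002, 0.002, 0.001]]
```

step_arm(
  motion=[42,0.5,1,0,0,0,0,42,0.5,2,15,0,0,0,42,1,2,30,0,0,0,42,1,2,42,0,0,0,42,1,2,50,0,0,0],
)

```text
time_s: 25.45
tcp_pos: [0.5164, 0.0227, 0.1402]
eef_rot: [145.3, 0.1, 89.1]
force: [-0.6, -0.2, 0.5]
gripper_width: 0.494
grasp_force: 0.0
```

Run:
```python
from h import *
R=R_lean(0,-.9); tc=np.array([.5330,.0218,.0805+.0405]); plan([(tc+R.apply([0,0,.006]),R,0,42,1)])
```

```text
call op 42 [[-0.12, 0.54, 5.04, -0.001, 0.0, 0.0], [-0.24, 1.08, 10.08, -0.002, 0.0, 0.0], [-0.36, 1.62, 15.12, -0.003, 0.001, 0.001], [-0.48, 2.16, 20.16, -0.004, 0.001, 0.001], [-0.6, 2.7, 25.2, -0.005, 0.001, 0.001]]
```

step_arm(
  motion=[42,0,1.5,5,0,0,0,42,0,2.5,11,0,0,0,42,0,2.5,17,0,0,0,42,0,2.5,22,0,0,0,42,0,2.5,25,0,0,0],
)

```text
time_s: 26.08
tcp_pos: [0.5324, 0.0221, 0.1211]
eef_rot: [145.3, 0.1, 89.1]
force: [-0.1, 0.2, -0.3]
gripper_width: 0.496
grasp_force: 0.0
```

step_arm(
  motion=[8,0,0,0,0,0,0,8,0,0,0,0,0,0,8,0,0,0,0,0,0,8,0,0,0,0,0,0,8,0,0,0,0,0,0],
  force=70,
)

```text
time_s: 26.7
tcp_pos: [0.533, 0.022, 0.122]
eef_rot: [145.2, 0.1, 89.1]
force: [9.2, -0.1, -6.0]
gripper_width: 0.243
grasp_force: 68.6
```

step_arm(
  motion=[8,0,-5,7,0,0,0,8,0,-10,14,0,0,0,8,0,-15,21,0,0,0,8,0,-20,28,0,0,0,8,0,-23.5,33.5,0,0,0],
)

```text
time_s: 27.32
tcp_pos: [0.5333, 0.0223, 0.0811]
eef_rot: [145.1, 0.1, 89.1]
force: [-44.3, 7.9, 75.9]
gripper_width: 0.244
grasp_force: 73.5
```

step_arm(
  motion=[8,0,0,0,0,0,0,8,0,0,0,0,0,0,8,0,0,0,0,0,0,8,0,0,0,0,0,0,8,0,0,0,0,0,0],
)

```text
time_s: 27.95
tcp_pos: [0.5333, 0.0222, 0.0818]
eef_rot: [145.1, 0.1, 89.1]
force: [-13.8, 1.0, 29.8]
gripper_width: 0.245
grasp_force: 70.5
```

It's pressed against the bottom stop. Releasing and retreating.

step_arm(
  motion=[42,0,0,0,0,0,0,42,0,0,0,0,0,0,42,0,0,0,0,0,0,42,0,0,-25,0,0,0,42,0,0,-60,0,0,0],
)

```text
time_s: 28.58
tcp_pos: [0.4969, 0.0226, 0.1292]
eef_rot: [145.4, 0.1, 89.1]
force: [-0.4, -0.4, 0.6]
gripper_width: 0.494
grasp_force: 0.0
```

step_arm(
  motion=[42,0,0,-20,0,0,0,42,0,0,-40,0,0,0,42,0,0,-60,0,0,0,42,0,0,-60,0,0,0,42,0,0,-60,0,0,0],
)

```text
time_s: 29.2
tcp_pos: [0.4638, 0.0233, 0.1785]
eef_rot: [145.3, 0.1, 89.1]
force: [-0.2, 0.4, 0.4]
gripper_width: 0.488
grasp_force: 0.0
```

Run:
```python
from h import *
im=cams.camera("scene")[:,:,::-1]
cv2.imwrite("pics/e.png",cv2.resize(im[200:350,120:430],None,fx=2.5,fy=2.5,interpolation=2))
print(monitor.read_state()["force"])
```

```text
[-0.66444155  0.27441543  0.91213519]
```

View pics/e.png

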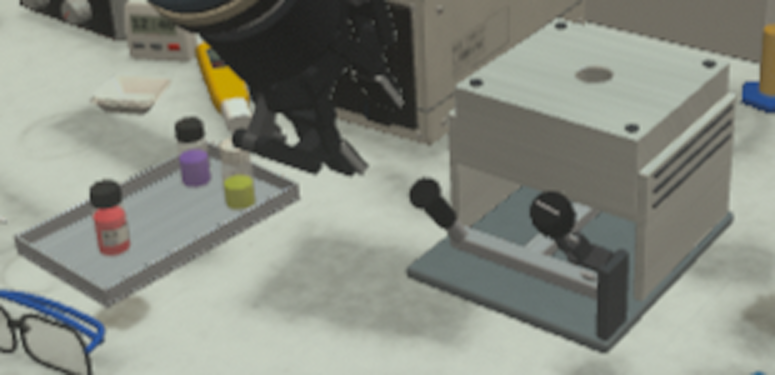

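All three vials are upright, with the jammed one at scene px (164,287). The handle is back at (290,277), where it started, the knob is still parked and the arm is clear.

```bash
python3 -c "
from station import workorder
print(workorder.sign_off())"
```

```text
the job is handed in; nothing more can be done
None
```

I handed the job in at about 29 s of the 64 s allowed: the knob is parked in its rest notch, the vial stands upright in the tray beside the two others, and the knockout is back down. The sign-off call returned no verdict.

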